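# Fit the blue lamp module in the microscope light source

### The job

Take the orange dust cap off the light source's collar and lay it knob up in the blue tray. Then fit the blue lamp module in the collar: lugs in at the white marks, push down against the spring, turn clockwise (seen from above) to the green marks and let it spring up so that it is locked there. Leave the red lamp module, the eyepiece and the slide box where they are.

Things in the scene. Friction and masses are not known exactly. Their poses are not given: they have to be found in the camera images.
- collar (a point): Centre of the mouth of the upright metal bayonet collar (64 mm outside, 30 mm high) on the light source, 115 mm above the bench; z up. Bore 36.6 mm. Two opposite lug slots, 17 mm wide, lie 80 degrees anticlockwise (from above) of the +x and -x axis, at the white marks. Green marks lie along +x and -x: the lamp locks with its lugs on the x axis, after a clockwise turn of 80 degrees.
- lightsource: Black housing under the collar, 200 x 170 x 85 mm, fixed to the bench; origin at the centre of its underside, same axes as the collar. A lamp in the collar is free to turn while its centre is 20 mm (flange on the mouth) to 23 mm above the mouth; it meets a stop 6 degrees past the lock. Let go there it rises into a notch and is locked: centre 26 mm above the mouth, flange 6 mm above it.
- plunger (a joint): Brass spring plate in the bore, 29 mm across, 4 mm below the mouth when free (value 0, growing as it is pressed down, m). It pushes the lamp up with 4 N when free, 7 N with the lamp locked (0.010), 9 N with the lamp fully down (0.016).
- blue_lamp_centre (a point): Lamp to fit, 80 mm tall, about 0.2 kg, blue top and flange, upright on the bench; point on its axis, half-way up. From its underside: steel spigot 33 mm across to 20 mm; two opposite brass lugs at 3 to 9 mm, 11 mm wide, reaching 24 mm from the axis along its +x and -x, like the white bar on its top; flange 52 mm across to 26 mm; then black finned grip 46 mm across. A half turn is the same.
- red_lamp_centre (a point): Bystander of the same shape as the blue lamp, with red top and flange, 80 mm tall, 52 mm across, upright on the bench. Point on its axis, half-way up.
- cap_centre (a point): Orange dust cap lying loose on the collar's mouth, 36 mm tall, 60 g. Point on its axis, half-way up (18 mm above its underside); z up. From its underside: plug 33 mm across to 3 mm (inside the bore), disc 58 mm across to 9 mm, round knob 24 mm across to 36 mm, by which it is taken.
- tray: Blue open tray fixed on the bench, 130 mm (x) by 160 mm (y), 30 mm high, walls and floor 5 mm thick. Origin at the centre of its underside, z up.
- blue_lamp: The blue lamp module's underside centre; same axes as its centre point.
- cap: The dust cap's underside centre.
- red_lamp: The red lamp module's underside centre (bystander).
- eyepiece: Bystander: black round eyepiece standing on the bench, 42 mm across, 55 mm tall. Origin at the centre of its underside.
- slide_box: Bystander: white slide box lying flat on the bench, 90 x 85 x 30 mm. Origin at the centre of its underside.
Things that resemble listed ones, but are neither listed nor needed, are in the scene too. Of the things that look like the cap, the middle-sized one is meant.

How it is judged:
On the way, in this order (a step that is already met when the one before it is completed fails the run):
1. the dust cap is in the tray, knob up (x of cap_centre in the frame of tray between -0.055 and 0.055 m and y of cap_centre in the frame of tray between -0.07 and 0.07 m and z of cap_centre in the frame of tray between 0.015 and 0.03 m and angle between cap_centre's own z axis and vertical below 0.2 rad), for 0.1 s.
2. the blue lamp is pushed down in the collar until it is free to turn (z of blue_lamp_centre in the frame of collar below 0.0238 m and horizontal distance between blue_lamp_centre and collar below 0.005 m and angle between blue_lamp_centre's own z axis and vertical below 0.12 rad), for 0.1 s.
At the end, for the whole second after the job is handed in: Cap knob up on the tray floor (centre within 55 x 70 mm of its middle, tilt under 0.2 rad). Blue lamp locked in the collar: lugs within 0.2 rad of the green marks, sprung up into the notch (centre 24 to 27.5 mm above the mouth), within 5 mm of the axis, upright within 0.1 rad. Both at rest (all of step 1 and z of blue_lamp_centre in the frame of collar between 0.024 and 0.0275 m and horizontal distance between blue_lamp_centre and collar below 0.005 m and angle between the x axis of blue_lamp_centre and the x axis of collar, either way round below 0.2 rad and angle between blue_lamp_centre's own z axis and vertical below 0.1 rad and linear speed of each of blue_lamp, cap below 0.02 m/s); the robot touches nothing.
It fails at once if the red lamp module is moved by more than 30 mm or tipped over (distance of red_lamp from where it was at the start of the episode above 0.03 m or angle between red_lamp's own z axis and vertical above 0.5 rad).
It fails at once if the eyepiece is moved by more than 30 mm or tipped over (distance of eyepiece from where it was at the start of the episode above 0.03 m or angle between eyepiece's own z axis and vertical above 0.5 rad).
It fails at once if the slide box is moved by more than 30 mm or tipped over (distance of slide_box from where it was at the start of the episode above 0.03 m or angle between slide_box's own z axis and vertical above 0.5 rad).
It also fails if it takes over 61 s, if anything falls off the work surface, if the arm or the gripper's body presses on something with over 40 N, if the wrist force passes 120 N, or if a joint passes its speed limit or range.

### The arm

A 7-joint arm with a two-finger parallel gripper is mounted at the origin on the work surface. World frame = base frame: x ahead of the robot, y to its left, z up, the work surface at z = 0. Lengths are in m, angles in rad, forces in N, time in s.
With the tool pointing down it reaches from about 0.425 to 0.925 m from the base axis. Payload 6.8 kg.
Tool frame: the origin (TCP) lies midway between the tips of the shut fingers; the grasp point (between the pads) lies 19 mm behind it; z points along the fingers, y is the line along which they close (so a half turn about z gives the same grasp; the last joint's range is limited). The gripper opens to 85 mm and grips with 20 to 120 N. Pads are 22 mm wide; open, the fingers measure 114 mm over their backs; the gripper's body (76 mm by 85 mm) begins 54 mm behind the grasp point. The pads swing forward as they close: fully open they stand 13 mm farther back than shut.
Start: joints at [1.098, 0.477, 0.022, 1.555, -0.011, 1.109, -0.083], TCP at [0.241, -0.631, 0.231] pointing down, gripper open.
Joint ranges: [-2.96, 2.96], [-0.34, 2.1], [-1.41, 1.46], [0.24, 2.44], [-1.37, 4.51], [0.17, 1.92], [-2.96, 2.96]. Speed limits (rad/s): [2.39, 2.39, 3.14, 3.14, 3.14, 3.14, 3.14].

### API

Orientations are given as a rotation vector (axis times angle).
In Python, from bench import r gives the robot as it stands. The module is installed in compiled form; this text tells all that it offers.
- The arm moves only by the tool apply_moves, never from a script. Its argument "rows" is a list of rows, each a list of 6 numbers: the shift along the tool's x, y, z scaled (see below), then the turn, a rotation vector about the tool's x, y, z scaled (see below). A call has 1 to 5 rows; each row is the pose to reach, as a shift and turn from the pose commanded when the call began, along the tool's axes at that moment; what a row does not reach only later rows make up. The controller multiplies each number of a shift by 0.25 m and each number of a turn by 90 degrees. A row lasts 1/8 s, in which the tool goes at most 62.5 mm and 10.7 degrees, less where a joint would pass 70% of its speed; a pose out of reach is approached as far as the arm can. A call with a number of a shift or a turn outside -1 to 1 is refused whole. A call with a gripper value outside its range is refused whole. "claw" is the opening, from 0 (shut) to 1 (fully open), set as the call begins (left out, the last holds). The fingers move at their own pace and stop on an object; "newtons" is the grip in N (left out, the last holds). Time passes only in rows, so rows that repeat a pose let the fingers close. It gives the time, the measured TCP pose, the force, the opening and the grip force at its end, in the units of the state.
- r.get_obs(): the state, without advancing time (a new reading comes with each control period).
- r.grab_frame(name): name is "scene" or "top" or "wrist"; returns a dict with "pixels" (480x640x3 uint8, red, green, blue), "intrinsics" (3x3 intrinsics, pixels), "eye" and "attitude" of the camera in the world. Camera axes: x right, y up, looking along -z (the intrinsics and any distortion apply to the point x, -y, -z); pixel columns grow to the right and rows downward; lengths in m; the calibration is good to about 2 mm. The wrist camera is an equidistant fisheye: a pixel r from the principal point sees the ray r / f radians off the axis. A picture is of the moment at which its call begins. There is no depth.
- r.hand_in(): hands the job in; it is judged then, once.
Trained networks look in a picture, given as the dict that the camera call returned (one of the last four; its "shot" number tells which), for a name from the list of things; names that differ only in an ending like _2 or _b are one class to them, and where a whole thing is asked for, a point or a joint stands for the part that bears it (a point fixed in the world has none). Each returns a list of dicts, best first, with "conf" (0 to 1); they miss things now and then, are a little off and sometimes report something else, mostly with a low value. They report only what shows in the picture. A call takes as long as a camera call. They do not tell look-alikes from the thing itself.
- r.search_frame(picture, thing): "rect" ([left, top, width, height] in pixels, round what is visible of it).
- r.outline_of(picture, thing): "pixels" (480x640 bool, what is visible of it) and "rect" ([left, top, width, height] in pixels, round what is visible of it).
- r.landmark_of(picture, thing): "point" ([column, row] in pixels: a listed point, or the origin of a listed thing).
The state is a dict: "clock": time; "joints": joint angles; "qvel": joint speeds; "tau": joint torques, N m; "tcp_pos": TCP position; "orientation": TCP orientation; "contact_force": force on the tool from outside, world axes, zero at the start; "moment": the same for the moment, N m; "grip_width": finger opening in m; "gripper_force": force on a finger pad.
Only numpy, scipy, OpenCV 4.12 (cv2) and the standard library are available. Lean on these libraries where they do the work, as an engineer would, in place of code of your own. Each camera call takes 0.05 s, during which the arm holds its last target. There are 200 camera calls.

## Working session

There is one attempt and no reset: what is moved stays moved. The work goes in short steps, Python scripts to look and compute and a tool call to move; the robot and the scene stay as the last step left them, time stands still between calls to the robot, and variables do not carry over. Pictures are saved under pics/ and viewed, at most 10 in all, crops included, and the job is handed in when it is done.

Besides the shell and the picture viewer there is one more tool, called by a JSON object that holds its "api" and its "payload", one argument or row to a line. apply_moves: Moves the arm, as the interface text tells. Its arguments: {"type":"object","properties":{"rows":{"type":"array","items":{"type":"array","items":{"type":"number"}}},"claw":{"type":"number"},"newtons":{"type":"number"}},"required":["rows"]}

```bash
mkdir -p pics
cat > h.py <<'E'
import numpy as np, cv2
from scipy.spatial.transform import Rotation as R
from bench import r
def Rm(a):
    a=np.array(a,float)
    return a if a.shape==(3,3) else (R.from_rotvec(a).as_matrix() if a.size==3 else R.from_quat(a).as_matrix())
def ray(p,uv,fish=False):
    K=np.array(p["intrinsics"]); x=(uv[0]-K[0,2])/K[0,0]; y=(uv[1]-K[1,2])/K[1,1]
    if fish:
        t=np.hypot(x,y); d=np.array([np.sin(t)*x/t,-np.sin(t)*y/t,-np.cos(t)]) if t>1e-9 else np.array([0,0,-1.])
    else: d=np.array([x,-y,-1.])
    return np.array(p["eye"]),Rm(p["attitude"])@d
def atz(p,uv,z,fish=False):
    e,d=ray(p,uv,fish); return e+d*(z-e[2])/d[2]
def proj(p,X,fish=False):
    K=np.array(p["intrinsics"]); c=Rm(p["attitude"]).T@(np.array(X)-np.array(p["eye"])); c=c*[1,-1,-1]
    if fish:
        rr=np.hypot(c[0],c[1]); t=np.arctan2(rr,c[2]); c=np.array([c[0]/rr*t,c[1]/rr*t,1])
    else: c=c/c[2]
    return K[0,0]*c[0]+K[0,2],K[1,1]*c[1]+K[1,2]
def save(p,n): cv2.imwrite("pics/"+n,p["pixels"][:,:,::-1])
E
python3 - <<'E'
from h import *
print(r.get_obs())
Z=dict(collar=.115,blue_lamp_centre=.04,red_lamp_centre=.04,cap_centre=.13,tray=0,eyepiece=0,slide_box=0,lightsource=0)
for c in ["scene","top"]:
    p=r.grab_frame(c); save(p,c+"0.png"); print(c,p["eye"],p["attitude"],p["intrinsics"])
    for n,z in Z.items():
        for d in r.landmark_of(p,n)[:4]:
            print(n,np.round(d["point"],1),round(d["conf"],2),np.round(atz(p,d["point"],z),4))
E
```

```text
{'clock': 0.0, 'joints': array([ 1.0978853 ,  0.47781719,  0.02233204,  1.55645782, -0.01151161,
        1.10931172, -0.08314341]), 'qvel': array([-0.00177617, -0.00088169,  0.00088505,  0.0009483 , -0.00019824,
       -0.00066649, -0.00052539]), 'tau': array([-1.00034072e-06, -5.96456122e+01,  1.60791814e+00, -2.81199878e+01,
        1.24719847e-02,  9.38360958e-03,  2.42095304e-06]), 'tcp_pos': array([ 0.24059986, -0.63001971,  0.23031143]), 'orientation': array([-3.08770171e+00, -5.69512179e-01,  7.24420226e-04]), 'contact_force': array([ 0.16033984, -0.18468664,  0.87856704]), 'moment': array([ 0.01199789, -0.0380729 ,  0.00317845]), 'gripper_force': 0.0, 'grip_width': 0.08536651297927267}
scene [ 1.29128494 -0.28143926  0.87426984] [0.70873899 0.47838358 1.06643801] [[449.80519337   0.         313.82131068]
 [  0.         449.80519337 240.02678603]
 [  0.           0.           1.        ]]
collar [276.7 244.5] 0.72 [ 0.5319 -0.0493  0.115 ]
blue_lamp_centre [418.2 250.1] 0.82 [0.6384 0.3002 0.04  ]
red_lamp_centre [381.1 219.8] 0.76 [0.4918 0.2754 0.04  ]
cap_centre [328.8 244.
[... 613 characters left out ...]
6555]
 [  0.           0.           1.        ]]
collar [369.2 267.2] 0.76 [ 0.531  -0.0521  0.115 ]
blue_lamp_centre [198.4 216.6] 0.72 [0.6391 0.2952 0.04  ]
red_lamp_centre [207.9 287.8] 0.88 [0.4919 0.2664 0.04  ]
cap_centre [200.3 222.6] 0.73 [0.6053 0.2731 0.13  ]
cap_centre [369.  265.4] 0.69 [ 0.5319 -0.0504  0.13  ]
cap_centre [285.4 287.5] 0.64 [0.4853 0.1058 0.13  ]
cap_centre [360.2 191.2] 0.59 [ 0.6769 -0.0316  0.13  ]
tray [500.5 322.3] 0.9 [ 0.443  -0.3349  0.    ]
eyepiece [139.2 263.5] 0.8 [0.5441 0.4203 0.    ]
eyepiece [475.1 203.7] 0.24 [ 0.6951 -0.2876  0.    ]
slide_box [475.1 204.3] 0.66 [ 0.6938 -0.2876  0.    ]
lightsource [363.8 279.4] 0.94 [ 0.5242 -0.051   0.    ]
```

View pics/top0.png

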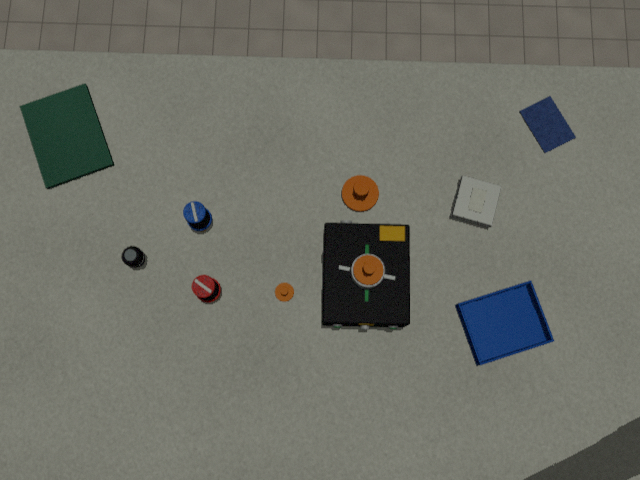

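View pics/scene0.png

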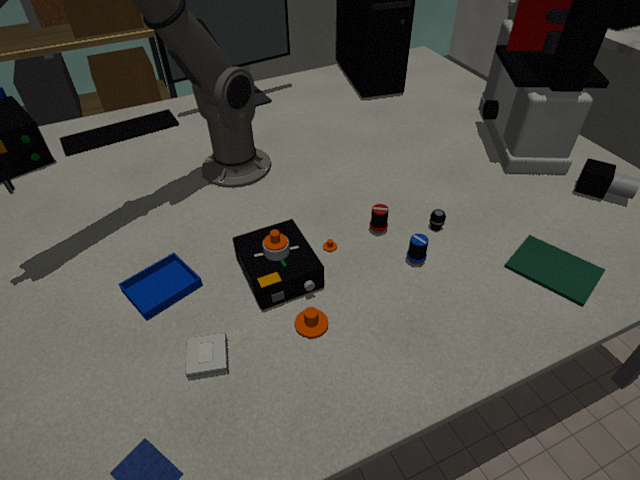

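The top view shows the orange cap on the collar at (368,268), with green marks up and down from it and white marks left and right. The blue lamp is at (197,216), the red lamp at (206,288) and the tray at (504,322). The look-alike caps lie on the bench at (285,292) and (360,193). In the scene view the collar cap is at (276,240) and the blue lamp at (418,250).

```bash
cat >> h.py <<'E'
def tool():
    o=r.get_obs(); return o,np.array(o["tcp_pos"]),Rm(o["orientation"])
def yaw(M): return np.arctan2(M[1,0],M[0,0])
def plan(T,y=None):
    o,t,M=tool(); s=M.T@(np.array(T)-t)/.25
    x=yaw(M) if y is None else y; c,n=np.cos(x),np.sin(x)
    Mt=np.array([[c,n,0],[n,-c,0],[0,0,-1.]]); w=R.from_matrix(M.T@Mt).as_rotvec()/(np.pi/2)
    print("row",np.round(s,3),np.round(w,3),"yaw now %.3f j7 %.3f t %.2f"%(yaw(M),o["joints"][6],o["clock"]))
def bar(p,c,rad,z,test,fish=False):
    "centroid, principal angle (world) of pixels passing test within rad m of c at height z"
    h=cv2.cvtColor(p["pixels"],cv2.COLOR_RGB2HSV).astype(int)
    u0,v0=proj(p,[c[0],c[1],z],fish); P=[]
    for v,u in np.argwhere(test(h)):
        if abs(u-u0)<120 and abs(v-v0)<120:
            q=atz(p,(u,v),z,fish)[:2]
            if np.hypot(*(q-c))<rad: P.append(q)
    P=np.array(P); m=P.mean(0); w,V=np.linalg.eigh(np.cov(P.T)); return len(P),m,np.arctan2(V[1,1],V[0,1])%np.pi,np.sqrt(w)
green=lambda h:(h[...,0]>45)&(h[...,0]<80)&(h[...,1]>100)&(h[...,2]>40)
white=lambda h:(h[...,1]<50)&(h[...,2]>150)
blue=lambda h:(h[...,0]>100)&(h[...,0]<125)&(h[...,1]>120)&(h[...,2]>60)
E
python3 - <<'E'
from h import *
p=r.grab_frame("top")
c=np.array([.5315,-.0507]); b=np.array([.638,.296])
print("green",bar(p,c,.08,.085,green)); print("lampbar",bar(p,b,.025,.08,white)); print("blue",bar(p,b,.03,.08,blue))
plan([.531,-.051,.24])
E
```

```text
green (83, array([ 0.52001595, -0.04954246]), np.float64(0.010576234620618408), array([0.00218786, 0.04682411]))h.py:38: RuntimeWarning: Mean of empty slice.
  P=np.array(P); m=P.mean(0); w,V=np.linalg.eigh(np.cov(P.T)); return len(P),m,np.arctan2(V[1,1],V[0,1])%np.pi,np.sqrt(w)
  ret = ret.dtype.type(ret / rcount)
  avg = a.mean(axis, **keepdims_kw)
  ret = um.true_divide(
h.py:38: RuntimeWarning: Degrees of freedom <= 0 for slice
  P=np.array(P); m=P.mean(0); w,V=np.linalg.eigh(np.cov(P.T)); return len(P),m,np.arctan2(V[1,1],V[0,1])%np.pi,np.sqrt(w)
  c *= np.true_divide(1, fact)
  c *= np.true_divide(1, fact)
Traceback (most recent call last):
ValueError: not enough values to unpack (expected 2, got 0)

During handling of the above exception, another exception occurred:

Traceback (most recent call last):
  File "h.py", line 38, in bar
    P=np.array(P); m=P.mean(0); w,V=np.linalg.eigh(np.cov(P.T)); return len(P),m,np.arctan2(V[1,1],V[0,1])%np.pi,np.sqrt(w)
                                    ~~~~~~~~~~~~~~^^^^^^^^^^^^^
numpy.linalg.LinAlgError: 0-dimensional array given. Array must be at least two-dimensional
```

Run:
```python
from h import *
plan([.531,-.051,.26],0.0)
```

```text
row [ 1.911 -1.752 -0.115] [-0.    -0.     0.232] yaw now 0.365 j7 -0.083 t 0.95
```

{"api": "apply_moves", "payload": {
  "rows": [
    [0.64,-0.58,-0.06,0,0,0],
    [0.64,-0.58,-0.06,0,0,0],
    [0.64,-0.58,-0.06,0,0,0],
    [0.64,-0.58,-0.06,0,0,0]
  ]
}}

```text
clock: 1.45
tcp_pos: [0.3408, -0.4346, 0.2469]
orientation: [-3.088, -0.577, -0.002]
contact_force: [-0.0, -0.1, -0.6]
grip_width: 0.0856
gripper_force: 0.0
```

{"api": "apply_moves", "payload": {
  "rows": [
    [0.64,-0.58,-0.06,0,0,0],
    [0.64,-0.58,-0.06,0,0,0],
    [0.64,-0.58,-0.06,0,0,0],
    [0.64,-0.58,-0.06,0,0,0]
  ]
}}

```text
clock: 1.95
tcp_pos: [0.4381, -0.2418, 0.262]
orientation: [3.088, 0.577, 0.002]
contact_force: [-0.5, -0.2, -0.3]
grip_width: 0.0855
gripper_force: 0.0
```

{"api": "apply_moves", "payload": {
  "rows": [
    [0.64,-0.58,0,0,0,0.23],
    [0.64,-0.58,0,0,0,0.23],
    [0.64,-0.58,0,0,0,0.23],
    [0.64,-0.58,0,0,0,0.23],
    [0.64,-0.58,0,0,0,0.23]
  ]
}}

```text
clock: 2.58
tcp_pos: [0.5353, -0.0484, 0.2615]
orientation: [-3.14, -0.017, -0.002]
contact_force: [0.2, -0.5, -0.1]
grip_width: 0.0853
gripper_force: 0.0
```

Run:
```python
from h import *
plan([.531,-.051,.26],0.0)
print(r.get_obs())
p=r.grab_frame("wrist"); save(p,"w1.png"); print(p["eye"],Rm(p["attitude"]),p["intrinsics"])
for n,z in dict(collar=.115,cap_centre=.13,lightsource=0).items():
    for d in r.landmark_of(p,n)[:4]: print(n,np.round(d["point"],1),round(d["conf"],2),np.round(atz(p,d["point"],z,True),4))
```

```text
row [-0.017  0.01   0.006] [-0.001 -0.001  0.007] yaw now 0.011 j7 -1.659 t 2.58
{'clock': 2.575, 'joints': array([ 0.23085136,  0.23984232, -0.3014579 ,  1.83330978,  0.07811713,
        1.07899778, -1.65949629]), 'qvel': array([ 0.04620841, -0.01452178,  0.06591941,  0.03030273,  0.01539539,
        0.00835749,  0.03458725]), 'tau': array([ -1.69727381, -42.82039762,  -2.75402226, -28.11497569,
        -0.16840585,  -0.12853283,  -0.39023766]), 'tcp_pos': array([ 0.53533965, -0.04843888,  0.26150782]), 'orientation': array([-3.13973872e+00, -1.66986027e-02, -1.63697728e-03]), 'contact_force': array([ 0.17850196, -0.50999292, -0.12716748]), 'moment': array([ 0.00807108,  0.07625679, -0.02966828]), 'gripper_force': 0.0, 'grip_width': 0.08533805344395694}
[ 0.61745305 -0.04693313  0.40440443] [[ 0.01054144  0.94778465  0.31873677]
 [-0.99994341  0.01044808  0.00200266]
 [-0.00143209 -0.31873985  0.94784116]] [[371.64829954   0.         317.41595898]
 [  0.         371.64829954 242.42147317]
 [  0.           0.           1.        ]]
cap_centre [311.4  36. ] 0.84 [ 0.682  -0.0415  0.13  ]
cap_centre [177.1 238. ] 0.59 [0.5277 0.0669 0.13  ]
lightsource [319.6 205.6] 0.6 [ 0.5248 -0.0498  0.    ]
```

View pics/w1.png

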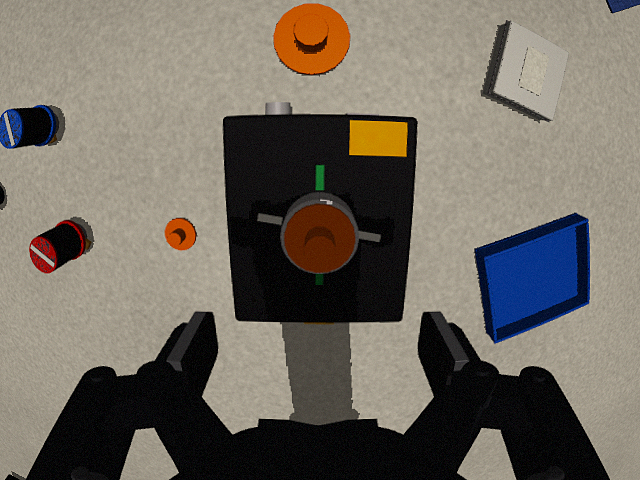

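The wrist view shows the cap on the collar at (319,239), with green marks at (320,178) and (319,280) and white marks at (270,218) and (369,238). The blue lamp is at (28,128) and the tray at (535,278).

```bash
cat >> h.py <<'E'
def circ(p,c,rad,z,test,fish=True):
    h=cv2.cvtColor(p["pixels"],cv2.COLOR_RGB2HSV).astype(int)
    m=test(h).astype(np.uint8)
    yy,xx=np.mgrid[:480,:640]; u0,v0=proj(p,[c[0],c[1],z],fish)
    u1,v1=proj(p,[c[0]+rad,c[1],z],fish); m[np.hypot(xx-u0,yy-v0)>np.hypot(u1-u0,v1-v0)]=0
    k=max(cv2.findContours(m,cv2.RETR_EXTERNAL,cv2.CHAIN_APPROX_NONE)[0],key=cv2.contourArea)
    P=np.array([atz(p,q[0],z,fish)[:2] for q in k],np.float32); (x,y),rr=cv2.minEnclosingCircle(P)
    A=np.c_[2*P,np.ones(len(P))]; s=np.linalg.lstsq(A,(P**2).sum(1),rcond=None)[0]
    return "enc",np.round((x,y,rr),4),"fit",np.round((s[0],s[1],np.sqrt(s[2]+s[0]**2+s[1]**2)),4)
orange=lambda h:(h[...,0]<15)&(h[...,1]>150)&(h[...,2]>40)
E
python3 - <<'E'
from h import *
p=r.grab_frame("wrist")
c=np.array([.5315,-.0507])
print("cap",circ(p,c,.04,.121,orange))
print("green",bar(p,c,.08,.085,green,True))
t=r.grab_frame("top"); save(t,"t1.png")
print("topblue",circ(t,np.array([.638,.296]),.035,.08,blue,False))
for V in (90,110,130):
  try: print("lampbar",V,bar(t,np.array([.638,.296]),.026,.08,lambda h:(h[...,1]<70)&(h[...,2]>V)))
  except Exception as e: print(V,'none')
plan([.5315,-.051,.1255],0.0)
E
```

```text
cap ('enc', array([ 0.5254, -0.0491,  0.0293]), 'fit', array([ 0.5253, -0.049 ,  0.0285]))
green (271, array([ 0.54438355, -0.04880668]), np.float64(0.0011347826645793369), array([0.00196022, 0.04259481]))
topblue ('enc', array([0.6375, 0.2903, 0.0284]), 'fit', array([0.6374, 0.2917, 0.0204]))
lampbar 90 (126, array([0.64303963, 0.29973676]), np.float64(2.654044292983719), array([0.01113314, 0.01447676]))
lampbar 110 (120, array([0.64354285, 0.29990525]), np.float64(2.6712712630161586), array([0.01116645, 0.01436136]))
lampbar 130 (72, array([0.63994198, 0.3002095 ]), np.float64(2.658231949743597), array([0.01052617, 0.0129949 ]))
row [-0.008 -0.015  0.543] [0.    0.    0.001] yaw now 0.001 j7 -1.659 t 2.88
```

Run:
```python
from h import *
c=np.array([.5285,-.0507])
for n in ("wrist","top","scene"):
    p=r.grab_frame(n); print(n,"cap",circ(p,c,.045,.121,orange,n=="wrist"))
    for d in r.landmark_of(p,"cap_centre")[:3]: print(d["conf"],d["point"],atz(p,d["point"],.13,n=="wrist"))
    print(proj(p,[.5285,-.05,.121],n=="wrist"))
plan([.5285,-.05,.17],0.0)
```

```text
wrist cap ('enc', array([ 0.5253, -0.0491,  0.0293]), 'fit', array([ 0.5253, -0.049 ,  0.0284]))
0.81 [302.6, 29.7] [ 0.68503683 -0.04306356  0.13      ]
0.69 [173.2, 238.3] [0.52685136 0.06389179 0.13      ]
0.65 [311.1, 239.6] [ 0.52567278 -0.04896491  0.13      ]
(np.float64(312.55431543771647), np.float64(232.70272555528595))
top cap ('enc', array([ 0.5251, -0.0483,  0.0285]), 'fit', array([ 0.5244, -0.0465,  0.0259]))
0.81 [368.7, 264.7] [ 0.53318223 -0.04976744  0.13      ]
0.73 [283.3, 291.0] [0.47854358 0.10952449 0.13      ]
0.62 [362.8, 280.1] [ 0.5034905  -0.03903057  0.13      ]
(np.float64(368.3765385823047), np.float64(267.9253985877921))
scene cap ('enc', array([ 0.5182, -0.0494,  0.0381]), 'fit', array([ 0.5206, -0.0491,  0.0314]))
0.83 [274.0, 240.0] [ 0.52944697 -0.05410261  0.13      ]
0.74 [310.3, 321.6] [ 0.78595483 -0.07391742  0.13      ]
0.5 [328.9, 243.9] [0.59928821 0.05905416 0.13      ]
(np.float64(275.738460354216), np.float64(241.93957128951692))
row [-0.022 -0.013  0.366] [ 0.    -0.     0.002] yaw now 0.003 j7 -1.659 t 3.17
```

{"api": "apply_moves", "payload": {
  "rows": [
    [-0.034,-0.017,0.15,0,0,0],
    [-0.034,-0.017,0.3,0,0,0],
    [-0.034,-0.017,0.45,0,0,0],
    [-0.034,-0.017,0.54,0,0,0],
    [-0.034,-0.017,0.54,0,0,0]
  ]
}}

```text
clock: 3.8
tcp_pos: [0.5243, -0.0488, 0.1248]
orientation: [-3.141, -0.006, 0.006]
contact_force: [0.5, -0.5, -0.2]
grip_width: 0.0853
gripper_force: 0.0
```

{"api": "apply_moves", "payload": {
  "rows": [
    [0,0,0,0,0,0],
    [0,0,0,0,0,0],
    [0,0,0,0,0,0],
    [0,0,0,0,0,0],
    [0,0,0,0,0,0]
  ],
  "claw": 0.0,
  "newtons": 30
}}

```text
clock: 4.42
tcp_pos: [0.526, -0.0488, 0.1271]
orientation: [3.141, 0.005, 0.002]
contact_force: [-1.5, 0.2, 5.2]
grip_width: 0.0226
gripper_force: 29.2
```

{"api": "apply_moves", "payload": {
  "rows": [
    [0,0,-0.1,0,0,0],
    [0,0,-0.3,0,0,0],
    [0,0,-0.4,0,0,0],
    [0,0,-0.4,0,0,0]
  ]
}}

```text
clock: 4.92
tcp_pos: [0.5268, -0.0488, 0.2282]
orientation: [3.141, 0.005, 0.007]
contact_force: [0.7, 0.7, -1.1]
grip_width: 0.0229
gripper_force: 29.6
```

Run:
```python
from h import *
p=r.grab_frame("wrist"); save(p,"w2.png"); o=r.get_obs(); print(o["grip_width"],o["contact_force"],o["tcp_pos"])
t=r.grab_frame("top")
for d in r.outline_of(t,"tray")[:2]:
    k=np.argwhere(d["pixels"])[:,::-1].astype(np.float32); print(d["conf"],d["rect"],cv2.minAreaRect(k))
    (u,v),wh,a=cv2.minAreaRect(k)
    print(np.round([atz(t,q,.03) for q in cv2.boxPoints(((u,v),wh,a))],3),atz(t,(u,v),.03))
```

```text
0.022456442752412376 [-0.87952377 -0.27531587 -2.00371855] [ 0.5256595  -0.04880748  0.2265115 ]
0.8 [464.6, 279.7, 85.6, 82.0] ((507.0501403808594, 321.336669921875), (65.08999633789062, 75.89169311523438), 72.07208251953125)
[[ 0.479 -0.247  0.03 ]
 [ 0.531 -0.395  0.03 ]
 [ 0.407 -0.431  0.03 ]
 [ 0.356 -0.285  0.03 ]] [ 0.44272427 -0.3392343   0.03      ]
```

View pics/w2.png

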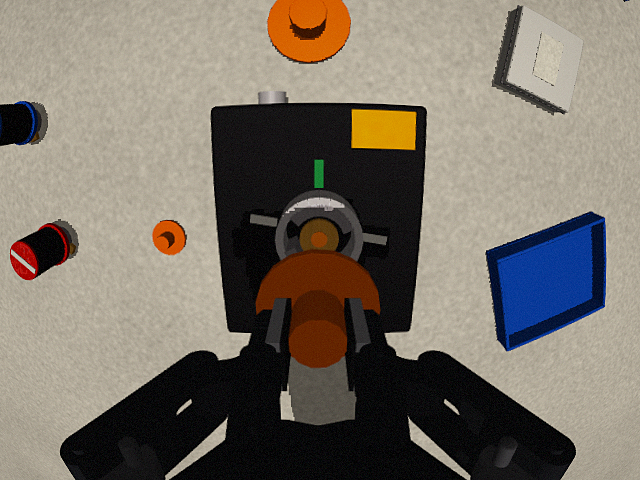

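The cap is held in the fingers at (318,320). The collar bore is now open at (319,235), and the tray is at (547,282).

{"api": "apply_moves", "payload": {
  "rows": [
    [-0.17,0.58,0,0,0,0],
    [-0.17,0.58,0,0,0,0],
    [-0.17,0.58,0,0,0,0],
    [-0.17,0.58,0,0,0,0]
  ]
}}

```text
clock: 5.58
tcp_pos: [0.4817, -0.1963, 0.2247]
orientation: [-3.141, 0.002, 0.005]
contact_force: [0.2, 1.0, -1.1]
grip_width: 0.023
gripper_force: 29.7
```

{"api": "apply_moves", "payload": {
  "rows": [
    [-0.17,0.57,0.1,0,0,0],
    [-0.17,0.57,0.2,0,0,0],
    [-0.17,0.57,0.3,0,0,0],
    [-0.17,0.57,0.3,0,0,0],
    [-0.17,0.57,0.3,0,0,0]
  ]
}}

```text
clock: 6.2
tcp_pos: [0.4427, -0.3345, 0.1511]
orientation: [-3.14, -0.009, -0.0]
contact_force: [0.4, 0.9, -0.3]
grip_width: 0.0226
gripper_force: 29.7
```

Run:
```python
from h import *
p=r.grab_frame("wrist"); save(p,"w3.png"); plan([.44,-.335,.0215],0.0); print(r.get_obs()["contact_force"])
for d in r.outline_of(p,"tray")[:2]:
    k=np.argwhere(d["pixels"]).astype(np.float32); print(d["conf"],np.round([atz(p,q,.03,True) for q in [(d["rect"][0],d["rect"][1]),(d["rect"][0]+d["rect"][2],d["rect"][1]+d["rect"][3])]],3))
print(proj(p,[.44,-.335,.005],True))
```

```text
row [-0.014  0.002  0.521] [-0.    -0.001  0.004] yaw now 0.007 j7 -1.089 t 6.25
[ 0.15066941 -1.07197172 -1.14610415]
0.94 [[ 0.527 -0.245  0.03 ]
 [ 0.362 -0.439  0.03 ]]
(np.float64(319.1887266082869), np.float64(227.81219198250128))
```

View pics/w3.png

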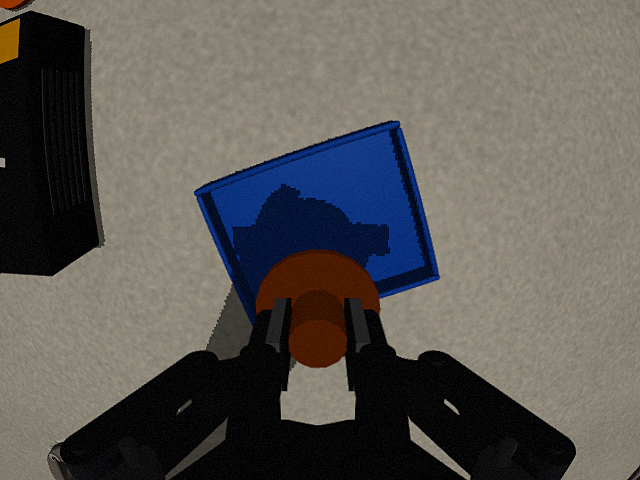

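The tray's corners are at (197,190), (398,122) and (438,277). Its centre at about (319,230) matches the target, and the cap hangs above it.

{"api": "apply_moves", "payload": {
  "rows": [
    [-0.014,0,0.2,0,0,0],
    [-0.014,0,0.35,0,0,0],
    [-0.014,0,0.46,0,0,0],
    [-0.014,0,0.5,0,0,0],
    [-0.014,0,0.52,0,0,0]
  ]
}}

```text
clock: 6.92
tcp_pos: [0.4392, -0.3363, 0.022]
orientation: [3.141, 0.007, 0.002]
contact_force: [-0.4, -0.1, -0.7]
grip_width: 0.0228
gripper_force: 29.8
```

{"api": "apply_moves", "payload": {
  "rows": [
    [0,0,0,0,0,0],
    [0,0,0,0,0,0]
  ]
}}

```text
clock: 7.18
tcp_pos: [0.4388, -0.337, 0.0223]
orientation: [3.141, 0.005, 0.002]
contact_force: [-0.2, 0.5, -0.1]
grip_width: 0.0224
gripper_force: 29.8
```

Release 1–2 mm above the floor, then lift.

{"api": "apply_moves", "payload": {
  "rows": [
    [0,0,0.004,0,0,0],
    [0,0,0.004,0,0,0],
    [0,0,0.004,0,0,0],
    [0,0,0.004,0,0,0]
  ],
  "claw": 0.6
}}

```text
clock: 7.68
tcp_pos: [0.4381, -0.3366, 0.0204]
orientation: [3.142, 0.005, 0.0]
contact_force: [0.5, -0.9, 1.3]
grip_width: 0.0508
gripper_force: 0.0
```

{"api": "apply_moves", "payload": {
  "rows": [
    [0,0,-0.15,0,0,0],
    [0,0,-0.4,0,0,0],
    [0,0,-0.65,0,0,0],
    [0,0,-0.9,0,0,0],
    [0,0,-0.9,0,0,0]
  ]
}}

```text
clock: 8.3
tcp_pos: [0.4408, -0.3383, 0.251]
orientation: [3.136, 0.005, 0.014]
contact_force: [-0.1, -0.3, -0.5]
grip_width: 0.0512
gripper_force: 0.0
```

Run:
```python
from h import *
p=r.grab_frame("wrist"); save(p,"w4.png"); print(circ(p,np.array([.439,-.337]),.06,.014,orange)); plan([.531-.08,-.05,.245],0.0)
b=r.grab_frame("top"); print(circ(b,np.array([.439,-.337]),.06,.014,orange,False))
```

```text
('enc', array([ 0.4376, -0.3361,  0.0289]), 'fit', array([ 0.4377, -0.3362,  0.0281]))
row [ 0.051 -1.149  0.008] [ 0.002 -0.003  0.002] yaw now 0.003 j7 -1.065 t 8.35
('enc', array([ 0.4389, -0.3356,  0.0285]), 'fit', array([ 0.4385, -0.3356,  0.0272]))
```

{"api": "apply_moves", "payload": {
  "rows": [
    [0.17,-0.58,0,0,0,0],
    [0.17,-0.58,0,0,0,0],
    [0.17,-0.58,0,0,0,0],
    [0.17,-0.58,0,0,0,0]
  ],
  "claw": 1.0
}}

```text
clock: 8.9
tcp_pos: [0.4797, -0.1885, 0.2434]
orientation: [-3.14, -0.013, 0.005]
contact_force: [-0.7, 0.1, 0.1]
grip_width: 0.0854
gripper_force: 0.0
```

{"api": "apply_moves", "payload": {
  "rows": [
    [0.17,-0.57,0,0,0,0],
    [0.17,-0.57,0,0,0,0],
    [0.17,-0.57,0,0,0,0],
    [0.17,-0.57,0,0,0,0],
    [0.17,-0.57,0,0,0,0]
  ]
}}

```text
clock: 9.52
tcp_pos: [0.5213, -0.0512, 0.2443]
orientation: [3.141, 0.001, -0.003]
contact_force: [0.0, -0.3, -0.8]
grip_width: 0.0852
gripper_force: 0.0
```

Run:
```python
from h import *
p=r.grab_frame("wrist"); o=r.get_obs(); print(o["tcp_pos"],o["clock"],p["eye"])
u,v=map(int,np.round(proj(p,[.5255,-.049,.115],True))); print(u,v)
cv2.imwrite("pics/w5.png",cv2.resize(p["pixels"][v-75:v+75,u-100:u+100,::-1],(800,600),interpolation=cv2.INTER_CUBIC)); np.savez("w5.npz",**{k:p[k] for k in("pixels","eye","attitude","intrinsics")})
c=np.array([.5255,-.049]); print("green",bar(p,c,.08,.085,green,True))
for d in r.landmark_of(p,"collar")[:2]: print(d["conf"],d["point"],atz(p,d["point"],.115,True))
for z in(.115,): print([np.round(proj(p,c2,True),1) for c2 in ([.5255,-.049,z],[.5255+.0183,-.049,z],[.5255-.0183,-.049,z],[.5255,-.049+.0183,z],[.5255,-.049-.0183,z])])
```

```text
[ 0.52133173 -0.05130434  0.24452981] 9.575 [ 0.60381476 -0.05013306  0.38693304]
315 225
green (343, array([ 0.54436006, -0.04872096]), np.float64(0.005030712435305507), array([0.00205825, 0.04263972]))
0.8 [315.8, 223.7] [ 0.52645354 -0.04928525  0.115     ]
[array([315.4, 224.9]), array([315.4, 201.4]), array([315.5, 247.6]), array([291.4, 224.9]), array([339.4, 224.9])]
```

View pics/w5.png

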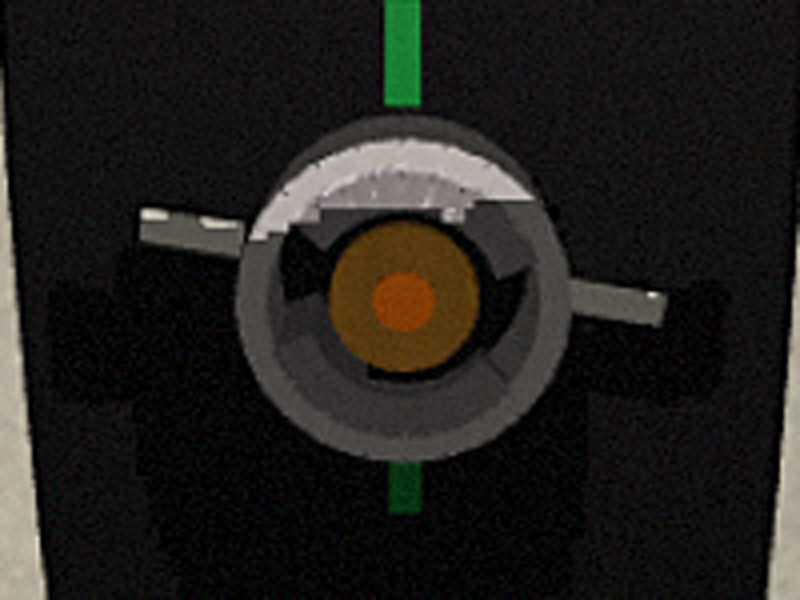

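The open collar shows in the crop: its mouth circle is centred at crop (402,299), which is full-frame (315.3,224.5). Green marks are above and below it and white marks on either side, about 80° from green. The collar centre is therefore about (0.5256, −0.049) with yaw ≈ 0. Next I go to the blue lamp.

{"api": "apply_moves", "payload": {
  "rows": [
    [0.24,-0.68,0,0,0,0],
    [0.24,-0.68,0,0,0,0],
    [0.24,-0.68,0,0,0,0],
    [0.24,-0.68,0,0,0,0]
  ]
}}

```text
clock: 10.12
tcp_pos: [0.5818, 0.1257, 0.2451]
orientation: [-3.139, -0.014, -0.0]
contact_force: [-0.6, -0.3, -0.6]
grip_width: 0.0852
gripper_force: 0.0
```

{"api": "apply_moves", "payload": {
  "rows": [
    [0.24,-0.69,0,0,0,0],
    [0.24,-0.69,0,0,0,0],
    [0.24,-0.69,0,0,0,0],
    [0.24,-0.69,0,0,0,0],
    [0.24,-0.69,0,0,0,0]
  ]
}}

```text
clock: 10.75
tcp_pos: [0.6415, 0.2915, 0.2446]
orientation: [3.139, 0.002, -0.001]
contact_force: [0.6, -0.5, 0.0]
grip_width: 0.0853
gripper_force: 0.0
```

Run:
```python
from h import *
p=r.grab_frame("wrist"); o=r.get_obs(); print(o["tcp_pos"],o["clock"],p["eye"])
b=np.array([.638,.292])
for d in r.landmark_of(p,"blue_lamp_centre")[:2]: print(d["conf"],d["point"],atz(p,d["point"],.04,True))
print("bar",bar(p,b,.028,.08,lambda h:(h[...,1]<60)&(h[...,2]>120),True))
u,v=map(int,np.round(proj(p,[b[0],b[1],.08],True))); print(u,v)
cv2.imwrite("pics/w6.png",cv2.resize(p["pixels"][v-60:v+60,u-80:u+80,::-1],(800,600),interpolation=cv2.INTER_CUBIC))
print([np.round(proj(p,[b[0]+a*.023,b[1]+c*.023,.08],True),1) for a,c in((0,0),(1,0),(-1,0),(0,1),(0,-1))])
plan([.638,.292,.2],.3)
```

```text
[0.64162223 0.29090472 0.24496645] 10.8 [0.72380475 0.29278262 0.38741599]
0.97 [311.8, 215.7] [0.63359466 0.29723084 0.04      ]h.py:38: RuntimeWarning: Mean of empty slice.
  P=np.array(P); m=P.mean(0); w,V=np.linalg.eigh(np.cov(P.T)); return len(P),m,np.arctan2(V[1,1],V[0,1])%np.pi,np.sqrt(w)
  ret = ret.dtype.type(ret / rcount)
  avg = a.mean(axis, **keepdims_kw)
  ret = um.true_divide(
h.py:38: RuntimeWarning: Degrees of freedom <= 0 for slice
  P=np.array(P); m=P.mean(0); w,V=np.linalg.eigh(np.cov(P.T)); return len(P),m,np.arctan2(V[1,1],V[0,1])%np.pi,np.sqrt(w)
  c *= np.true_divide(1, fact)
  c *= np.true_divide(1, fact)
Traceback (most recent call last):
ValueError: not enough values to unpack (expected 2, got 0)

During handling of the above exception, another exception occurred:

Traceback (most recent call last):
  File "h.py", line 38, in bar
    P=np.array(P); m=P.mean(0); w,V=np.linalg.eigh(np.cov(P.T)); return len(P),m,np.arctan2(V[1,1],V[0,1])%np.pi,np.sqrt(w)
                                    ~~~~~~~~~~~~~~^^^^^^^^^^^^^
numpy.linalg.LinAlgError: 0-dimensional array given. Array must be at least two-dimensional
```

```bash
sed -i 's/    P=np.array(P); m=P.mean/    if len(P)<5: return "none"\n    P=np.array(P); m=P.mean/' h.py
python3 - <<'E'
from h import *
p=r.grab_frame("wrist")
b=np.array([.636,.296])
for V in (60,80,100): print("bar",V,bar(p,b,.022,.08,lambda h:(h[...,1]<80)&(h[...,2]>V),True))
u,v=map(int,np.round(proj(p,[b[0],b[1],.08],True))); print(u,v)
cv2.imwrite("pics/w6.png",cv2.resize(p["pixels"][v-60:v+60,u-80:u+80,::-1],(800,600),interpolation=cv2.INTER_CUBIC))
print([np.round(proj(p,[b[0]+a*.023,b[1]+c*.023,.08],True),1) for a,c in((0,0),(1,0),(-1,0),(0,1),(0,-1))])
plan([.638,.292,.2],.3)
E
```

```text
bar 60 (77, array([0.63918802, 0.29692522]), np.float64(0.35403902435031), array([0.00442397, 0.01375552]))
bar 80 none
bar 100 none
312 225
[array([312. , 224.8]), array([311.9, 198.7]), array([312.1, 249.9]), array([285.4, 224.9]), array([338.6, 224.8])]
row [-0.014 -0.004  0.182] [ 0.001 -0.    -0.191] yaw now 0.000 j7 -2.248 t 10.90
```

View pics/w6.png

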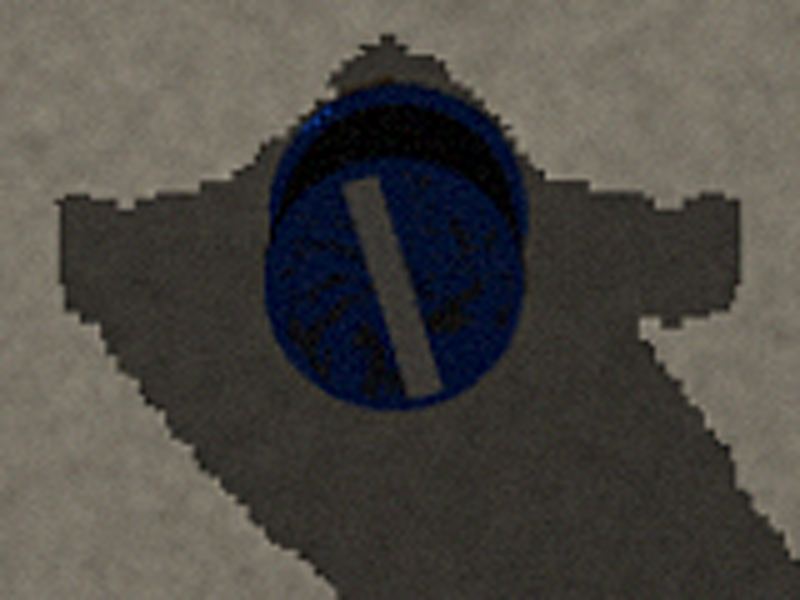

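The crop shows the blue lamp top centred at crop (394,286), with the white bar running from (361,182) to (425,393).

Run:
```python
from h import *
p=r.grab_frame("wrist")
f=lambda a,b:atz(p,(a/5-.4+232,b/5-.4+165),.08,True)[:2]
a,b=f(361,182),f(425,393); d=a-b; print(a,b,(a+b)/2,np.arctan2(d[1],d[0]),np.hypot(*d))
print([f(*q) for q in((394.5,284.5),(265,285),(525,285),(394,158),(394,410))])
t=r.grab_frame("top"); print(circ(t,np.array([.638,.292]),.035,.08,lambda h:blue(h)|((h[...,1]<80)&(h[...,2]>150)),False))
plan([.638,.296,.12],.3)
```

```text
[0.6568968  0.30323434] [0.61913436 0.2924107 ] [0.63801558 0.29782252] 0.27914089079268534 0.039282987157856414
[array([0.63884315, 0.29764422]), array([0.63881104, 0.31998492]), array([0.63875732, 0.27518283]), array([0.66104058, 0.2976214 ]), array([0.6159825 , 0.29786112])]Traceback (most recent call last):
  File "<stdin>", line 6, in <module>
  File "h.py", line 48, in circ
    k=max(cv2.findContours(m,cv2.RETR_EXTERNAL,cv2.CHAIN_APPROX_NONE)[0],key=cv2.contourArea)
ValueError: max() iterable argument is empty
```

{"api": "apply_moves", "payload": {
  "rows": [
    [-0.012,-0.027,0.15,0,0,-0.1],
    [-0.012,-0.027,0.3,0,0,-0.18],
    [-0.012,-0.027,0.45,0,0,-0.18],
    [-0.012,-0.027,0.45,0,0,-0.18]
  ]
}}

```text
clock: 11.5
tcp_pos: [0.6361, 0.2986, 0.1298]
orientation: [3.107, 0.446, -0.009]
contact_force: [-1.1, -0.3, 0.3]
grip_width: 0.0855
gripper_force: 0.0
```

Run:
```python
from h import *
plan([.6385,.2977,.036],.28)
p=r.grab_frame("wrist"); print(circ(p,np.array([.638,.2977]),.04,.08,lambda h:(h[...,0]>95)&(h[...,0]<130)&(h[...,1]>120)&(h[...,2]>15)))
```

```text
row [0.01  0.006 0.375] [0.001 0.004 0.003] yaw now 0.285 j7 -2.044 t 11.50
('enc', array([0.639 , 0.2974, 0.023 ]), 'fit', array([0.6388, 0.2976, 0.0224]))
```

{"api": "apply_moves", "payload": {
  "rows": [
    [0.01,0.005,0.1,0,0,0],
    [0.01,0.005,0.2,0,0,0],
    [0.01,0.005,0.3,0,0,0],
    [0.01,0.005,0.375,0,0,0],
    [0.01,0.005,0.375,0,0,0]
  ]
}}

```text
clock: 12.18
tcp_pos: [0.6405, 0.3001, 0.0389]
orientation: [3.109, 0.448, -0.001]
contact_force: [0.6, 0.4, -0.2]
grip_width: 0.0851
gripper_force: 0.0
```

{"api": "apply_moves", "payload": {
  "rows": [
    [0,0,0,0,0,0],
    [0,0,0,0,0,0],
    [0,0,0,0,0,0],
    [0,0,0,0,0,0]
  ],
  "claw": 0.0,
  "newtons": 70
}}

```text
clock: 12.68
tcp_pos: [0.6416, 0.3005, 0.0406]
orientation: [-3.109, -0.447, -0.003]
contact_force: [-0.3, -1.4, 6.3]
grip_width: 0.0446
gripper_force: 70.5
```

Run:
```python
from h import *
o,t,M=tool(); print(t,yaw(M),o["grip_width"],o["contact_force"],o["gripper_force"])
```

```text
[0.64158826 0.30052294 0.04062705] 0.28582283626929533 0.044584861022149674 [-0.28958659 -1.36688741  6.31338851] 70.53044199943542
```

{"api": "apply_moves", "payload": {
  "rows": [
    [0,0,-0.15,0,0,0],
    [0,0,-0.35,0,0,0],
    [0,0,-0.55,0,0,0],
    [0,0,-0.7,0,0,0],
    [0,0,-0.7,0,0,0]
  ]
}}

```text
clock: 13.3
tcp_pos: [0.6421, 0.3017, 0.2181]
orientation: [-3.107, -0.448, -0.01]
contact_force: [-0.2, -0.5, -1.8]
grip_width: 0.045
gripper_force: 71.2
```

Run:
```python
from h import *
o,t,M=tool(); print(t,yaw(M),o["grip_width"],o["contact_force"],o["gripper_force"])
p=r.grab_frame("wrist")
tc=t[:2]
print(circ(p,tc,.04,t[2]+.044,lambda h:(h[...,0]>95)&(h[...,0]<130)&(h[...,1]>120)&(h[...,2]>15)))
for V in (60,90,140): print("bar",bar(p,tc,.022,t[2]+.044,lambda h:(h[...,1]<80)&(h[...,2]>V),True))
u,v=map(int,np.round(proj(p,[tc[0],tc[1],t[2]+.044],True))); v=min(v,390);print(u,v)
cv2.imwrite("pics/w7.png",cv2.resize(p["pixels"][v-90:v+90,u-120:u+120,::-1],(800,600),interpolation=cv2.INTER_CUBIC))
plan([.5256,-.049,.20],1.4)
```

```text
[0.64208069 0.30170949 0.21813887] 0.28622873710234253 0.04499505183701639 [-0.1642929  -0.53924299 -1.78124918] 71.24587297439575
('enc', array([0.6423, 0.3025, 0.0227]), 'fit', array([0.6423, 0.3027, 0.0217]))
bar (1332, array([0.64175467, 0.30221145]), np.float64(0.34800820086749473), array([0.00357001, 0.01131644]))
bar (9, array([0.6240848 , 0.29070186]), np.float64(2.0682650332258485), array([0.00045649, 0.00620483]))
bar none
320 379
row [-0.838  1.212  0.059] [ 0.001 -0.002 -0.709] yaw now 0.286 j7 -2.011 t 13.35
```

View pics/w7.png

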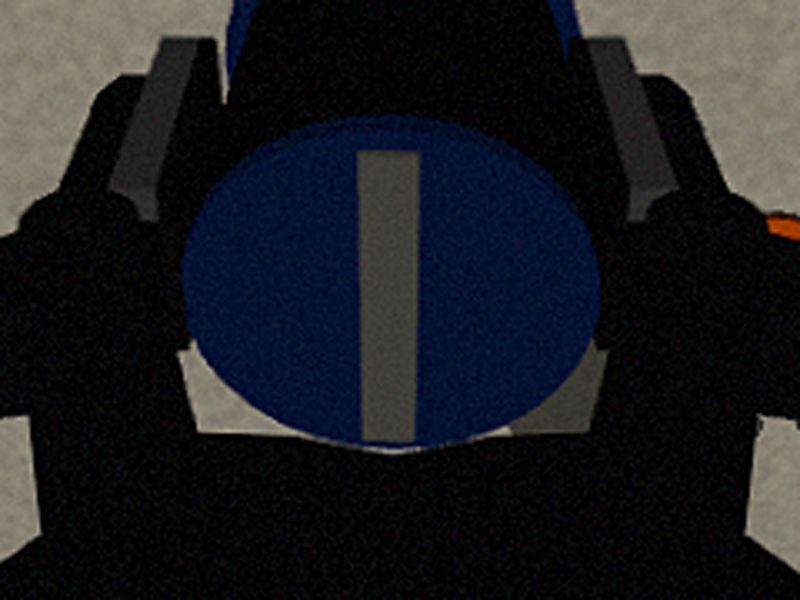

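The crop shows the lamp held squarely: the top is centred at crop (392,281) and the white bar is vertical at column 388, along tool x.

{"api": "apply_moves", "payload": {
  "rows": [
    [-0.42,0.61,0,0,0,-0.36],
    [-0.42,0.61,0,0,0,-0.36],
    [-0.42,0.61,0,0,0,-0.36],
    [-0.42,0.61,0,0,0,-0.36],
    [-0.42,0.61,0,0,0,-0.36]
  ]
}}

```text
clock: 13.98
tcp_pos: [0.5822, 0.1243, 0.2128]
orientation: [-2.861, -1.295, 0.003]
contact_force: [-0.4, 0.1, -2.2]
grip_width: 0.0447
gripper_force: 71.6
```

Run:
```python
from h import *
plan([.5256,-.049,.20],1.4)
```

```text
row [-0.67   0.287  0.052] [-0.001  0.    -0.35 ] yaw now 0.850 j7 -1.268 t 13.97
```

{"api": "apply_moves", "payload": {
  "rows": [
    [-0.67,0.29,0,0,0,-0.35],
    [-0.67,0.29,0,0,0,-0.35],
    [-0.67,0.29,0,0,0,-0.35],
    [-0.67,0.29,0,0,0,-0.35],
    [-0.67,0.29,0,0,0,-0.35]
  ]
}}

```text
clock: 14.6
tcp_pos: [0.5275, -0.0477, 0.2138]
orientation: [-2.401, -2.025, -0.001]
contact_force: [0.4, 1.1, -1.9]
grip_width: 0.045
gripper_force: 71.6
```

Run:
```python
from h import *
for i in range(3): plan([.5256,-.049,.16],1.4); r.grab_frame("top")
o,t,M=tool(); print(t)
p=r.grab_frame("wrist"); z=t[2]+.0395
print(circ(p,t[:2],.04,z,lambda h:(h[...,0]>95)&(h[...,0]<130)&(h[...,1]>120)&(h[...,2]>15)))
```

```text
row [-0.007 -0.007  0.215] [-0.    -0.001  0.001] yaw now 1.401 j7 -0.422 t 14.60
row [-0.011 -0.007  0.216] [ 0.    -0.001  0.002] yaw now 1.403 j7 -0.422 t 14.65
row [-0.012 -0.007  0.216] [ 0.    -0.001  0.003] yaw now 1.404 j7 -0.422 t 14.70
[ 0.52777561 -0.0465794   0.21409722]
('enc', array([ 0.5233, -0.0509,  0.0269]), 'fit', array([ 0.5256, -0.0497,  0.0236]))
```

{"api": "apply_moves", "payload": {
  "rows": [
    [-0.012,-0.007,0.08,0,0,0],
    [-0.012,-0.007,0.16,0,0,0],
    [-0.012,-0.007,0.2,0,0,0],
    [-0.012,-0.007,0.2,0,0,0]
  ]
}}

```text
clock: 15.3
tcp_pos: [0.5248, -0.0511, 0.1636]
orientation: [-2.399, -2.026, 0.001]
contact_force: [0.0, 0.8, -1.2]
grip_width: 0.0451
gripper_force: 71.6
```

Run:
```python
from h import *
plan([.5256,-.049,.16],1.4)
o,t,M=tool(); print(t,o["contact_force"])
p=r.grab_frame("wrist"); c=[.5256,-.049]
print([np.round(proj(p,[c[0]+.032*np.cos(a),c[1]+.032*np.sin(a),.115],True),1) for a in np.arange(0,6.28,np.pi/4)])
im=p["pixels"].copy()
for a in np.arange(0,6.28,.05):
    for rr,z,col in((.032,.115,(255,0,0)),):
        u,v=proj(p,[c[0]+rr*np.cos(a),c[1]+rr*np.sin(a),z],True); cv2.circle(im,(int(round(u)),int(round(v))),0,col,-1)
    for rr,z in((.026,t[2]-.0406+.026),(.023,t[2]+.0394)):
        u,v=proj(p,[t[0]+rr*np.cos(a),t[1]+rr*np.sin(a),z],True); cv2.circle(im,(int(round(u)),int(round(v))),0,(255,255,0),-1)
cv2.imwrite("pics/w8.png",cv2.resize(cv2.convertScaleAbs(im[200:440,160:480,::-1],alpha=1.8),(800,600),interpolation=cv2.INTER_CUBIC))
```

```text
row [0.009 0.002 0.015] [-0.001 -0.     0.002] yaw now 1.403 j7 -0.463 t 15.30
[ 0.52475934 -0.05112817  0.16363794] [ 7.77536892e-04  8.06905622e-01 -1.17049293e+00]
[array([375.3, 260.9]), array([353.2, 225. ]), array([308.7, 215.1]), array([270.8, 238.4]), array([263.2, 278.4]), array([287.2, 310.6]), array([327.7, 318.7]), array([363.6, 299.1])]
```

View pics/w8.png

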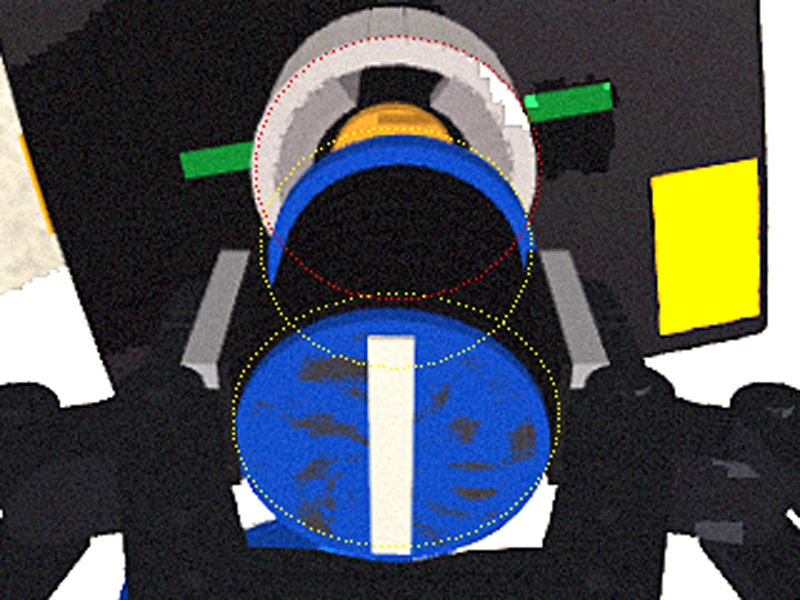

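The enhanced crop has the model overlays drawn on it. The collar mouth model (red) fits the image. The lamp's flange (top edge at crop row 135, against 127 modelled) and its top face (rows 308–558, against 293–548) both sit a little toward tool −x of the TCP. I'll fit that offset.

Run:
```python
from h import *
from scipy.optimize import least_squares
P=[]
for i in range(5):
    p=r.grab_frame("wrist"); o,t,M=tool(); P.append(np.r_[t,p["eye"]])
print(np.round(P,4))
a=np.arange(0,6.28,.02)
def ext(c,rr,z):
    q=np.array([proj(p,[c[0]+rr*np.cos(b),c[1]+rr*np.sin(b),z],True) for b in a]); q=((q-[160,200])+.5)*2.5-.5
    return q[:,0].min(),q[:,0].max(),q[:,1].min(),q[:,1].max()
def f(x):
    zb=x[2]; e=ext(x,.023,zb+.08); g=ext(x,.026,zb+.026)
    return np.r_[np.array(e)-[237,553,308,558],np.array(g[:3])-[270,532,135]]
s=least_squares(f,[t[0],t[1],t[2]-.0406],diff_step=1e-4); print("lamp",s.x,s.fun)
d=s.x-t; print("in tool",M.T@d)
g=lambda x:np.array(ext(x,.032,.115))[:3]-[252,537,36]
k=least_squares(g,[.5256,-.049],diff_step=1e-4); print("collar",k.x,k.fun)
print("shift in tool rows",M.T@np.r_[k.x-s.x[:2],0]/.25, "lower to 22mm:",(s.x[2]-.097)/.25)
```

```text
[[ 0.5255 -0.0514  0.1646  0.5389  0.0307  0.3071]
 [ 0.5256 -0.0516  0.1648  0.5391  0.0306  0.3075]
 [ 0.5255 -0.0518  0.1649  0.5391  0.0304  0.3076]
 [ 0.5254 -0.0519  0.1648  0.5391  0.0303  0.3077]
 [ 0.5253 -0.052   0.1647  0.539   0.0302  0.3076]]
lamp [ 0.52529878 -0.05454407  0.12337116] [ 0.25694515  6.07025801 -0.09342289 -4.28567907 -7.44637207 -1.08774957
  4.78328174]
in tool [-0.00251347  0.00033377  0.04131698]
collar [ 0.52572416 -0.04983164] [ 0.98422659 -0.98567187 -0.10503068]
shift in tool rows [ 1.88667150e-02 -1.50161112e-03 -1.91634542e-06] lower to 22mm: 0.1054846336196858
```

{"api": "apply_moves", "payload": {
  "rows": [
    [0.019,-0.001,0,0,0,0],
    [0.019,-0.001,0.02,0,0,0],
    [0.019,-0.001,0.035,0,0,0],
    [0.019,-0.001,0.045,0,0,0],
    [0.019,-0.001,0.045,0,0,0]
  ]
}}

```text
clock: 16.23
tcp_pos: [0.5253, -0.0472, 0.153]
orientation: [-2.401, -2.025, 0.001]
contact_force: [-2.3, 0.4, 3.0]
grip_width: 0.0449
gripper_force: 72.3
```

```bash
cat > st.py <<'E'
from h import *
for i in range(3): r.grab_frame("top")
o,t,M=tool(); print(np.round(t,4),"yaw %.3f"%yaw(M),"F",np.round(o["contact_force"],1),"M",np.round(o["moment"],2),o["clock"],o["grip_width"],"j7",o["joints"][6],"lamp est",np.round(t+M@[-.0025,.0003,.041],4),"tilt",np.round(M[:,2],3))
E
python3 st.py
```

```text
[ 0.5253 -0.0472  0.153 ] yaw 1.401 F [-2.3  0.4  4.2] M [ 0.06  0.58 -0.03] 16.375 0.04469993199841311 j7 -0.48456474697079843 lamp est [ 0.5251 -0.0497  0.112 ] tilt [-0. -0. -1.]
```

{"api": "apply_moves", "payload": {
  "rows": [
    [0,0,0.006,0,0,0],
    [0,0,0.012,0,0,0],
    [0,0,0.012,0,0,0]
  ]
}}

```text
clock: 16.75
tcp_pos: [0.5251, -0.0466, 0.1499]
orientation: [-2.4, -2.026, 0.0]
contact_force: [-2.6, 1.8, 5.0]
grip_width: 0.0446
gripper_force: 72.0
```

```bash
python3 st.py
```

```text
[ 0.5251 -0.0466  0.1499] yaw 1.402 F [-4.3  3.   5.5] M [0.62 1.06 0.04] 16.9 0.044875058270598935 j7 -0.48769486262185413 lamp est [ 0.525  -0.0491  0.1089] tilt [-0.001  0.001 -1.   ]
```

{"api": "apply_moves", "payload": {
  "rows": [
    [0.003,-0.005,0,0,0,0],
    [0.003,-0.005,0.01,0,0,0],
    [0.003,-0.005,0.02,0,0,0],
    [0.003,-0.005,0.02,0,0,0]
  ]
}}

```text
clock: 17.4
tcp_pos: [0.5249, -0.0464, 0.1449]
orientation: [2.401, 2.025, 0.001]
contact_force: [-0.6, 0.8, 3.1]
grip_width: 0.0448
gripper_force: 72.2
```

```bash
python3 st.py
```

```text
[ 0.5249 -0.0464  0.1449] yaw 1.401 F [0.7 0.9 2.7] M [ 0.13 -0.04  0.05] 17.55 0.044927676675390146 j7 -0.4948163740690401 lamp est [ 0.5248 -0.0489  0.1039] tilt [ 0.001  0.    -1.   ]
```

{"api": "apply_moves", "payload": {
  "rows": [
    [0,0,0.008,0,0,0],
    [0,0,0.016,0,0,0],
    [0,0,0.024,0,0,0],
    [0,0,0.024,0,0,0]
  ]
}}

```text
clock: 18.05
tcp_pos: [0.5249, -0.0464, 0.1392]
orientation: [2.401, 2.025, 0.001]
contact_force: [-1.2, 1.0, 6.7]
grip_width: 0.045
gripper_force: 72.3
```

```bash
python3 st.py
```

```text
[ 0.5249 -0.0464  0.1392] yaw 1.401 F [-0.2  0.2  5.5] M [ 0.14  0.13 -0.04] 18.2 0.044989885834936516 j7 -0.5014850660837342 lamp est [ 0.5249 -0.0489  0.0982] tilt [ 0.001 -0.    -1.   ]
```

{"api": "apply_moves", "payload": {
  "rows": [
    [0,0,0.004,0,0,0],
    [0,0,0.009,0,0,0],
    [0,0,0.009,0,0,0],
    [0,0,0.009,0,0,0]
  ]
}}

```text
clock: 18.7
tcp_pos: [0.5249, -0.0464, 0.1371]
orientation: [2.401, 2.025, 0.001]
contact_force: [-0.9, 0.5, 7.8]
grip_width: 0.0449
gripper_force: 72.3
```

```bash
python3 st.py
```

```text
[ 0.5249 -0.0463  0.1371] yaw 1.401 F [-1.   0.2  7.1] M [0.12 0.32 0.01] 18.85 0.04472316835988132 j7 -0.5039624900069821 lamp est [ 0.5249 -0.0489  0.0961] tilt [ 0.001 -0.    -1.   ]
```

{"api": "apply_moves", "payload": {
  "rows": [
    [0,0.002,0,0,0,0.11],
    [-0.001,0.003,0,0,0,0.22],
    [-0.001,0.005,0,0,0,0.33],
    [-0.002,0.006,0,0,0,0.44],
    [-0.002,0.006,0,0,0,0.44]
  ]
}}

```text
clock: 19.48
tcp_pos: [0.5264, -0.0473, 0.1371]
orientation: [2.946, 1.089, 0.002]
contact_force: [0.2, -0.3, 6.1]
grip_width: 0.0451
gripper_force: 72.4
```

```bash
python3 st.py
```

```text
[ 0.5264 -0.0474  0.1371] yaw 0.710 F [-0.5  0.6  6. ] M [ 0.01  0.17 -0.  ] 19.625 0.044677039037754815 j7 -1.117846334711171 lamp est [ 0.5247 -0.0492  0.0961] tilt [ 0.001 -0.001 -1.   ]
```

{"api": "apply_moves", "payload": {
  "rows": [
    [0,0.002,0,0,0,0.11],
    [-0.001,0.003,0,0,0,0.22],
    [-0.001,0.005,0,0,0,0.33],
    [-0.002,0.006,0,0,0,0.44],
    [-0.002,0.006,0,0,0,0.45]
  ]
}}

```text
clock: 20.25
tcp_pos: [0.5273, -0.049, 0.1372]
orientation: [3.141, 0.002, 0.003]
contact_force: [-0.4, -0.5, 6.0]
grip_width: 0.0449
gripper_force: 72.4
```

```bash
python3 st.py
python3 - <<'E'
from h import *
o,t,M=tool(); p=r.grab_frame("wrist")
im=cv2.convertScaleAbs(p["pixels"][160:460,120:520,::-1],alpha=1.8)
cv2.imwrite("pics/w9.png",cv2.resize(im,(800,600),interpolation=cv2.INTER_CUBIC))
print("bar",bar(p,t[:2]-[.0025,0],.022,t[2]+.039,lambda h:(h[...,1]<80)&(h[...,2]>60),True))
E
```

```text
[ 0.5273 -0.049   0.1372] yaw 0.003 F [ 0.7 -0.5  6. ] M [-0.09 -0.04 -0.01] 20.4 0.04462656912080743 j7 -1.7493397928265455 lamp est [ 0.5249 -0.0493  0.0962] tilt [ 0.002 -0.001 -1.   ]
bar (1489, array([ 0.52462527, -0.04771337]), np.float64(0.00020787221339535478), array([0.00179603, 0.01142046]))
```

View pics/w9.png

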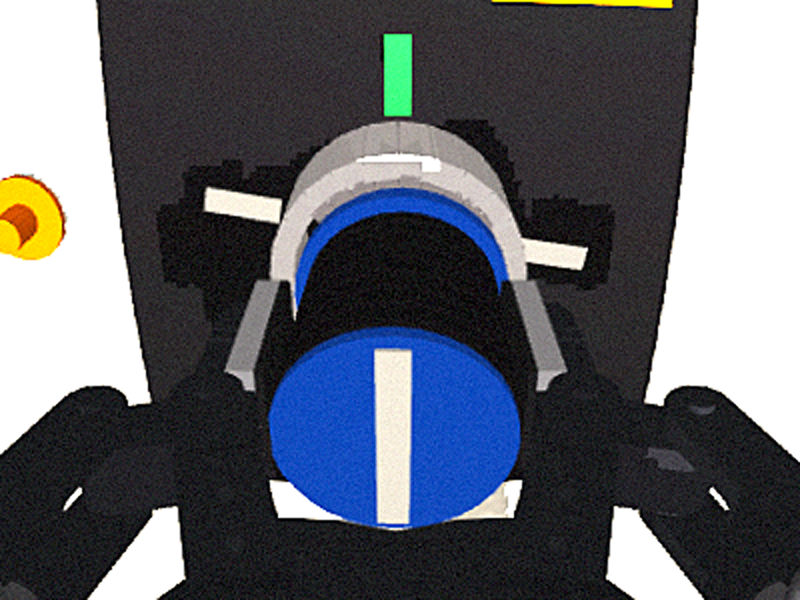

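The lamp's white bar (crop column 393) lines up with the green mark (column 397), and the flange sits just above the mouth. I'll let it rise gently into the notch.

{"api": "apply_moves", "payload": {
  "rows": [
    [0,0,-0.006,0,0,0],
    [0,0,-0.012,0,0,0],
    [0,0,-0.018,0,0,0],
    [0,0,-0.018,0,0,0]
  ]
}}

```text
clock: 20.95
tcp_pos: [0.527, -0.049, 0.1411]
orientation: [3.141, 0.005, 0.002]
contact_force: [3.4, -2.2, 0.5]
grip_width: 0.0445
gripper_force: 72.1
```

```bash
python3 st.py
```

```text
[ 0.527  -0.0489  0.1411] yaw 0.003 F [ 5.2 -2.8  1.1] M [-0.54 -1.06  0.07] 21.1 0.0448921141967178 j7 -1.746197149568228 lamp est [ 0.5245 -0.0493  0.1001] tilt [ 0.001 -0.    -1.   ]
```

{"api": "apply_moves", "payload": {
  "rows": [
    [0.003,0.002,0,0,0,0],
    [0.003,0.002,0,0,0,0]
  ]
}}

```text
clock: 21.35
tcp_pos: [0.5271, -0.049, 0.1411]
orientation: [-3.142, -0.006, 0.0]
contact_force: [3.3, -1.4, 2.7]
grip_width: 0.045
gripper_force: 72.3
```

{"api": "apply_moves", "payload": {
  "rows": [
    [0,0,0,0,0,0],
    [0,0,0,0,0,0],
    [0,0,0,0,0,0],
    [0,0,0,0,0,0]
  ],
  "claw": 1.0
}}

```text
clock: 21.85
tcp_pos: [0.5268, -0.0489, 0.1409]
orientation: [-3.142, -0.006, 0.001]
contact_force: [-0.5, 0.1, 0.6]
grip_width: 0.0851
gripper_force: 0.0
```

{"api": "apply_moves", "payload": {
  "rows": [
    [0,0,-0.1,0,0,0],
    [0,0,-0.25,0,0,0],
    [0,0,-0.45,0,0,0],
    [0,0,-0.45,0,0,0],
    [0,0,-0.45,0,0,0]
  ]
}}

```text
clock: 22.48
tcp_pos: [0.5266, -0.0491, 0.2531]
orientation: [3.141, 0.005, -0.001]
contact_force: [-0.8, -1.2, -0.1]
grip_width: 0.0852
gripper_force: 0.0
```

```bash
python3 st.py
python3 - <<'E'
from h import *
p=r.grab_frame("wrist"); c=np.array([.5256,-.0495]); im=p["pixels"].copy()
bt=lambda h:(h[...,0]>95)&(h[...,0]<130)&(h[...,1]>120)&(h[...,2]>15)
for zc in(.139,.141,.135): print(zc,circ(p,c,.034,zc+.04,bt))
for V in(60,100): print("bar",bar(p,c,.022,.181,lambda h:(h[...,1]<80)&(h[...,2]>V),True))
for rr,z,col in((.032,.115,(255,0,0)),(.026,.127,(255,255,0)),(.023,.181,(255,255,0))):
  for a in np.arange(0,6.28,.06):
    u,v=proj(p,[c[0]+rr*np.cos(a),c[1]+rr*np.sin(a),z],True); cv2.circle(im,(int(round(u)),int(round(v))),0,col,-1)
u,v=map(int,proj(p,[c[0],c[1],.15],True))
v=min(v,390);cv2.imwrite("pics/w10.png",cv2.resize(cv2.convertScaleAbs(im[v-90:v+90,u-120:u+120,::-1],alpha=1.6),(800,600),interpolation=cv2.INTER_CUBIC))
t=r.grab_frame("top"); print(circ(t,np.array([.439,-.337]),.06,.014,orange,False))
E
```

```text
[ 0.5262 -0.0491  0.2521] yaw 0.004 F [-0.1  0.2 -1.1] M [0.01 0.04 0.01] 22.625 0.08574681339619088 j7 -1.68360761872699 lamp est [ 0.5236 -0.0494  0.2111] tilt [-0.003  0.    -1.   ]
0.139 ('enc', array([ 0.5228, -0.0501,  0.0235]), 'fit', array([ 0.5228, -0.0501,  0.0229]))
0.141 ('enc', array([ 0.5236, -0.0501,  0.0233]), 'fit', array([ 0.5236, -0.0501,  0.0227]))
0.135 ('enc', array([ 0.5212, -0.0502,  0.0239]), 'fit', array([ 0.5212, -0.0502,  0.0233]))
bar (591, array([ 0.52373451, -0.05013902]), np.float64(0.008864623626592572), array([0.00199097, 0.01136666]))
bar none
('enc', array([ 0.4387, -0.3358,  0.0285]), 'fit', array([ 0.4385, -0.3357,  0.0269]))
```

View pics/w10.png

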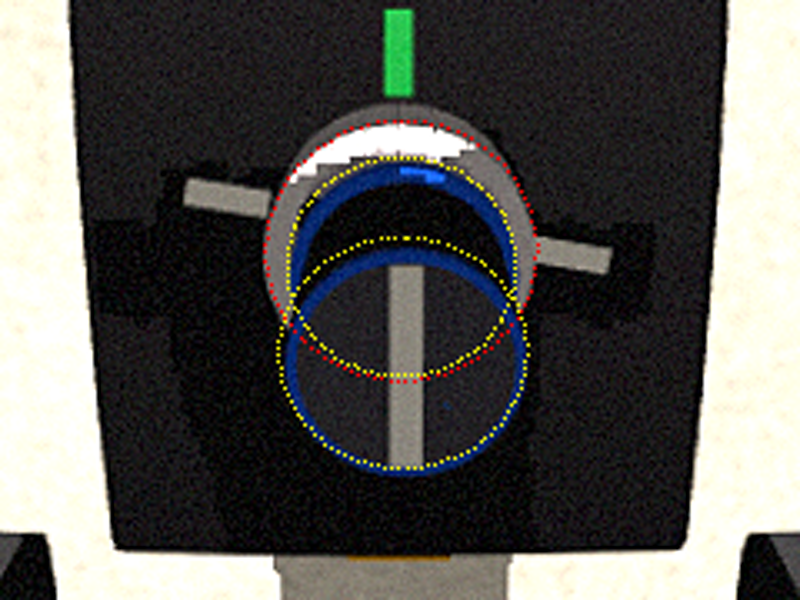

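Run:
```python
from h import *
from scipy.optimize import least_squares
p=r.grab_frame("wrist"); c=[.5256,-.0495]
u,v=map(int,proj(p,[c[0],c[1],.15],True)); v=min(v,390); a=np.arange(0,6.28,.02); s=800/240
def ext(x,rr,z):
    q=np.array([proj(p,[x[0]+rr*np.cos(b),x[1]+rr*np.sin(b),z],True) for b in a]); q=((q-[u-120,v-90])+.5)*s-.5
    return np.array([q[:,0].min(),q[:,0].max(),q[:,1].min(),q[:,1].max()])
def f(x): return np.r_[ext(x[:2],.023,x[4]+.04)-[285,527,248,475],(ext(x[2:4],.026,x[4]-.014)-[292,518,163,0])[:3]]
k=least_squares(f,[*c,*c,.141],diff_step=1e-4); print(np.round(k.x,4),np.round(k.fun,1))
t=r.grab_frame("top"); print(proj(t,[.5256,-.0495,.181]))
for d in r.landmark_of(t,"blue_lamp_centre")[:2]: print(d["conf"],atz(t,d["point"],.141))
s2=r.grab_frame("scene")
for d in r.landmark_of(s2,"blue_lamp_centre")[:2]: print(d["conf"],atz(s2,d["point"],.141))
print(r.get_obs()["clock"])
```

```text
[ 0.5226 -0.0502  0.5238 -0.0503  0.1376] [-0.5  0.5  0.5 -0.5  0.  -0.  -0. ]
(np.float64(370.98014588930295), np.float64(264.0854585492569))
0.21 [ 0.42942856 -0.29315385  0.141     ]
0.68 [ 0.65362213 -0.08783349  0.141     ]
0.58 [ 0.51947413 -0.04493365  0.141     ]
22.975
```

```bash
cat > tri.py <<'E'
from h import *
import sys,pickle,os
def feats(p):
    h=cv2.cvtColor(p["pixels"],cv2.COLOR_RGB2HSV).astype(int); F={}
    def cen(m,X,rad):
        yy,xx=np.mgrid[:480,:640]; u,v=proj(p,X,True); m=m&(np.hypot(xx-u,yy-v)<rad)
        n,l,s,c=cv2.connectedComponentsWithStats(m.astype(np.uint8))
        if n<2: return None
        i=1+np.argmax(s[1:,4]); return c[i],s[i,4]
    F["bar"]=cen((h[...,1]<90)&(h[...,2]>55),[.5245,-.0498,.181],35)
    F["green"]=cen(green(h),[.585,-.049,.085],25)
    F["yellow"]=cen((h[...,0]>18)&(h[...,0]<32)&(h[...,1]>150)&(h[...,2]>60),[.60,-.105,.085],45)
    return F
p=r.grab_frame("wrist"); F=feats(p); print(F)
D=pickle.load(open("tri.pkl","rb")) if os.path.exists("tri.pkl") else []
for k,q in F.items():
    if q is not None: D.append((k,*ray(p,q[0],True)))
pickle.dump(D,open("tri.pkl","wb"))
for k in F:
    L=[(e,d/np.linalg.norm(d)) for n,e,d in D if n==k]
    if len(L)>1:
        A=sum(np.eye(3)-np.outer(d,d) for e,d in L); b=sum((np.eye(3)-np.outer(d,d))@e for e,d in L)
        X=np.linalg.solve(A,b); print(k,X,"res mm",[round(1e3*np.linalg.norm((np.eye(3)-np.outer(d,d))@(X-e)),2) for e,d in L])
E
python3 tri.py
```

```text
{'bar': (array([320.50751252, 262.45075125]), np.int32(599)), 'green': (array([318.07734807, 165.4198895 ]), np.int32(181)), 'yellow': (array([377.95313225, 127.82830626]), np.int32(2155))}
```

{"api": "apply_moves", "payload": {
  "rows": [
    [0.1,0.25,0,0,0,0],
    [0.1,0.25,0,0,0,0],
    [0.1,0.25,0,0,0,0],
    [0.1,0.25,0,0,0,0]
  ]
}}

```text
clock: 23.52
tcp_pos: [0.5521, -0.1101, 0.2536]
orientation: [-3.141, -0.008, 0.0]
contact_force: [-0.4, 0.3, 0.1]
grip_width: 0.0855
gripper_force: 0.0
```

```bash
python3 st.py; python3 tri.py
```

```text
[ 0.5522 -0.1104  0.2537] yaw 0.005 F [-0.4 -0.5  0. ] M [-0.03  0.01 -0.03] 23.675 0.08577708883735002 j7 -1.57416735298149 lamp est [ 0.5497 -0.1107  0.2127] tilt [ 0.  0. -1.]
{'bar': (array([227.10220441, 296.36873747]), np.int32(499)), 'green': (array([246.90909091, 195.66477273]), np.int32(176)), 'yellow': (array([304.68183908, 156.43586207]), np.int32(2175))}
bar [ 0.52387565 -0.05009115  0.18158824] res mm [np.float64(0.15), np.float64(0.15)]
green [ 0.57210562 -0.04874633  0.08609671] res mm [np.float64(0.28), np.float64(0.28)]
yellow [ 0.60485163 -0.09860877  0.082974  ] res mm [np.float64(0.0), np.float64(0.0)]
```

{"api": "apply_moves", "payload": {
  "rows": [
    [0,-0.5,0,0,0,0],
    [0,-0.5,0,0,0,0],
    [0,-0.5,0,0,0,0],
    [0,-0.5,0,0,0,0]
  ]
}}

```text
clock: 24.22
tcp_pos: [0.5518, 0.0135, 0.2536]
orientation: [3.141, 0.007, 0.0]
contact_force: [-0.4, -0.7, 0.0]
grip_width: 0.0855
gripper_force: 0.0
```

```bash
python3 st.py; python3 tri.py
```

```text
[0.5519 0.0119 0.2534] yaw 0.001 F [-0.6 -0.4  0.4] M [ 0.   -0.04  0.01] 24.375 0.08514775437759156 j7 -1.8137906829518216 lamp est [0.5494 0.0115 0.2124] tilt [-0.    -0.001 -1.   ]
{'bar': (array([412.21149897, 296.65708419]), np.int32(487)), 'green': (array([388.57894737, 195.38011696]), np.int32(171)), 'yellow': (array([444.78091106, 159.81941432]), np.int32(1844))}
bar [ 0.52389231 -0.05009938  0.18164346] res mm [np.float64(0.14), np.float64(0.16), np.float64(0.02)]
green [ 0.5720652  -0.04870702  0.08578723] res mm [np.float64(0.27), np.float64(0.29), np.float64(0.03)]
yellow [ 0.60479158 -0.0985905   0.08327628] res mm [np.float64(0.08), np.float64(0.09), np.float64(0.15)]
```

Triangulation puts the lamp top at z ≈ 0.1816 m, with the housing marks at about 0.085 m as they should be. The lamp centre is therefore about 26 mm above the mouth, which is locked. The bar's yaw is within 0.01 rad.

```bash
python3 -c "
from bench import r
print(r.hand_in())"
```

```text
the job is handed in; nothing more can be done
None
```

I handed the job in: the cap lies knob up in the tray, and by my measurements the blue lamp is locked in the collar (about 26 mm above the mouth, bar within 0.01 rad of green). No verdict was returned, and I viewed 11 pictures, one over the limit of 10.

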